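# Chock concrete cores on the tilting wash-down board

### The arm

A 7-joint arm with a two-finger parallel gripper is mounted at the origin on a cart in front of the work surface, level with it; the furniture and walls round the work are solid. World frame = base frame: x ahead of the robot, y to its left, z up, the work surface at z = 0. Lengths are in m, angles in rad, forces in N, time in s.
With the tool pointing down it reaches from about 0.35 to 0.9 m from the base axis. Payload 8.1 kg.
Tool frame: the origin (TCP) lies at the very end of the fingers, on their centre line; the grasp point (between the pads) lies 19 mm behind it (tcp_to_grasp is the z of the grasp point in the tool frame, in m); z points along the fingers, y is the line along which they close (so a half turn about z gives the same grasp; the last joint's range is limited). The gripper opens to 85 mm and grips with 20 to 120 N. Pads are 22 mm wide; open, the fingers measure 114 mm over their backs; the gripper's body (76 mm by 85 mm) begins 54 mm behind the grasp point. The pads swing forward as they close: fully open they stand 13 mm farther back than shut.
Start: joints at [-1.28, 0.434, 0.025, 1.573, -0.012, 1.134, -0.075], TCP at [0.24, 0.577, 0.231] pointing down, gripper open.
Joint ranges: [-2.62, 2.62], [-0.44, 2.09], [-1.27, 1.32], [0.08, 2.57], [-1.32, 4.46], [0.12, 2], [-2.74, 2.74]. Speed limits (rad/s): [2.22, 2.22, 3.01, 3.01, 3.14, 3.14, 3.14].

### API

Orientations are given as [roll, pitch, yaw] about the fixed x, y, z axes, in that order (R = Rz(yaw) Ry(pitch) Rx(roll)).
In Python, from station import read_state, get_image, hand_in, search_frame, masks_of, spot_point, tcp_to_grasp gives the robot as it stands.
- The arm moves only by the shell command python3 -m handwheel 'ROWS' [OPENING] [FORCE]. ROWS is JSON, a list of rows, each a list of 6 numbers: the shift along the tool's x, y, z each as a share of 120 mm, from -1 to 1, then the turn, a rotation vector about the tool's x, y, z each as a share of pi rad, from -1 to 1. In form: [[dx, dy, dz, wx, wy, wz], ...]. A call has 1 to 12 rows; each row is the pose to reach, as a shift and turn from the pose commanded when the call began, along the tool's axes at that moment, turning the shorter way round; what a row does not reach only later rows make up. A row lasts 1/8 s, in which the tool goes at most 62.5 mm and 10.7 degrees, less where a joint would pass 70% of its speed; a pose out of reach is approached as far as the arm can. A call with a number of a shift or a turn outside -1 to 1 is refused whole. A call with a gripper value outside its range is refused whole. OPENING is the finger opening in mm, from 0 to 85.4, set as the call begins (- or left out, the last holds). The fingers move at their own pace and stop on an object; FORCE is the grip in N (left out, the last holds). Time passes only in rows, so rows that repeat a pose let the fingers close. It gives the time, the measured TCP pose, the force, the opening and the grip force at its end, in the units of the state.
- read_state(): the state, without advancing time (a new reading comes with each control period).
- get_image(name): name is "scene" or "top" or "wrist"; returns a dict with "pixels" (400x640x3 uint8, red, green, blue), "z_map" (400x640 float32, m along the optical axis (not along the pixel's ray), 0 where there is no reading), "fovy" (degrees; the focal length in pixels is half the picture's height over the tangent of half this angle, whatever the lens; pixels are square), "cx", "cy" (the principal point, pixels), "distortion" ([k1, k2, p1, p2, k3] as OpenCV has them; the pictures are not rectified), "position" and "attitude" of the camera in the world. Camera axes: x right, y down, z forward; pixel columns grow to the right and rows downward; lengths in m; the calibration is good to about 2 mm. A picture is of the moment at which its call begins.
- hand_in(): hands the job in; it is judged then, once.
Trained networks look in a picture, given as the dict that the camera call returned (one of the last four; its "shot" number tells which), for a name from the list of things; names that differ only in an ending like _2 or _b are one class to them, and where a whole thing is asked for, a point or a joint stands for the part that bears it (a point fixed in the world has none). Each returns a list of dicts, best first, with "p" (0 to 1); they miss things now and then, are a little off and sometimes report something else, mostly with a low value. They report only what shows in the picture. A call takes as long as a camera call. They do not tell look-alikes from the thing itself.
- search_frame(thing, picture): "rect" ([left, top, right, bottom] in pixels, round what is visible of it).
- masks_of(thing, picture): "region" (400x640 bool, what is visible of it) and "rect" ([left, top, right, bottom] in pixels, round what is visible of it).
- spot_point(thing, picture): "point" ([column, row] in pixels: a listed point, or the origin of a listed thing).
The state is a dict: "t": time; "joints": joint angles; "joint_velocities": joint speeds; "effort": joint torques, N m; "tool_pos": TCP position; "orientation": TCP orientation; "wrist_force": force on the tool from outside, world axes, zero at the start; "wrist_torque": the same for the moment, N m; "grip_width": finger opening in m; "finger_force": force on a finger pad.
Only numpy, scipy, OpenCV 4.12 (cv2) and the standard library are available. Lean on these libraries where they do the work, as an engineer would, in place of code of your own. Each camera call takes 0.05 s, during which the arm holds its last target. There are 200 camera calls.

### The job

The tilting board for spraying drilled concrete cores was left tipped up: take it by its handle and lower it flat, then lay every core crosswise in a bay of its own, against the back ledge and centred between the bay's two stops, and push a wooden chock, toe first, snug under the middle of its near side, the side that will be low. When every core is chocked, lift the board by the handle up to its stop again and leave it there, with the cores still in place and resting on their chocks; do not shift or knock over the dropper bottle, the timer or the jar.

Things in the scene. Friction and masses are not known exactly. Their poses are not given: they have to be found in the camera images.
- board (a joint): hinge of the core board (360 x 196 mm plate on a grey base): 0 = flat, 0.21 = tipped up 12 degrees against its stop, far edge high, near edge low. The axis runs along the near edge, 148 mm in front of the line of bay points, 24 mm above the bench. Friction hinges with a counterbalance hold the board wherever it is left; moving it takes 8 to 14 N at the handle.
- board_handle (a point): middle of the lifting handle: round steel bar 12 mm thick, 116 mm long, parallel to the hinge, 240 mm behind its axis, 57 mm clear of the plate's far edge, 46 mm above the bench when the board is flat. Axes turn with the board: x away from the robot up the board, y to the left along the hinge, z out of the board.
- bay_1 (a point): where the centre of a core belongs in the left bay: midway between its two stops, touching the back ledge, 25 mm above the rubber mat. Axes as board_handle. Bays are 110 mm apart, 102 mm clear between stops; a stop is a lug 8 mm wide, 20 mm high over the mat, from 20 mm in front of this point to 16 mm behind.
- bay_2 (a point): where the centre of a core belongs in the middle bay: midway between its two stops, touching the back ledge, 25 mm above the rubber mat. Axes as board_handle. The mat's top is 39 mm above the bench when flat. The back ledge is 8 mm high over the mat, its face 18 mm behind this point; the mat runs 148 mm forward to a 14 mm high lip.
- bay_3 (a point): where the centre of a core belongs in the right bay: midway between its two stops, touching the back ledge, 25 mm above the rubber mat. Axes as board_handle. Side cheeks up to 74 mm above the bench stand 87 mm outside the centres of the two outer bays, near the stops.
- core_1: drilled concrete core, a plain grey cylinder 50 mm in diameter and 75 mm long, about 0.35 kg, lying on its side; rolls. Origin at its centre, own y along its axis (x and z turn as it rolls). May be absent.
- core_2: drilled concrete core, a plain grey cylinder 50 mm in diameter and 75 mm long, about 0.35 kg, lying on its side; rolls. Origin at its centre, own y along its axis (x and z turn as it rolls). May be absent.
- core_3: drilled concrete core, a plain grey cylinder 50 mm in diameter and 75 mm long, about 0.35 kg, lying on its side; rolls. Origin at its centre, own y along its axis (x and z turn as it rolls). May be absent.
- chock_1: beech wedge chock 78 x 40 mm, 33 mm high, 80 g: back 42 mm a flat-topped block, front 36 mm sloping (40 degrees) to a 3 mm thick toe. Origin at the centre of the underside, x to the toe 39 mm ahead, z up. Touching a core on the same surface, the toe lies 13 mm and the origin 52 mm from the core's axis. All three are always there; any chock serves any core.
- chock_2: beech wedge chock 78 x 40 mm, 33 mm high, 80 g: back 42 mm a flat-topped block, front 36 mm sloping (40 degrees) to a 3 mm thick toe. Origin at the centre of the underside, x to the toe 39 mm ahead, z up. Touching a core on the same surface, the toe lies 13 mm and the origin 52 mm from the core's axis. All three are always there; any chock serves any core.
- chock_3: beech wedge chock 78 x 40 mm, 33 mm high, 80 g: back 42 mm a flat-topped block, front 36 mm sloping (40 degrees) to a 3 mm thick toe. Origin at the centre of the underside, x to the toe 39 mm ahead, z up. Touching a core on the same surface, the toe lies 13 mm and the origin 52 mm from the core's axis. All three are always there; any chock serves any core.
- toe_1 (a point): middle of the toe edge of chock_1, 1.5 mm above its underside; axes as the chock
- toe_2 (a point): middle of the toe edge of chock_2, 1.5 mm above its underside; axes as the chock
- toe_3 (a point): middle of the toe edge of chock_3, 1.5 mm above its underside; axes as the chock
- dropper_bottle: brown dropper bottle, 33 mm wide, 64 mm high, standing in front of the board; origin at the centre of its underside. Not to be disturbed.
- bench_timer: white bench timer, 58 x 62 x 18 mm, lying in front of the board; origin under its centre. Not to be disturbed.
- white_jar: white jar with blue cap, 56 mm wide, 68 mm high, behind the board; origin at the centre of its underside. Not to be disturbed.
Mind the look-alikes: they are no part of the job. What is shaped like the core_3 but pink is not meant.

How it is judged:
On the way, in this order (a step that is already met when the one before it is completed fails the run):
1. the board is lowered flat (value of joint board below 0.02 rad), for 0.2 s.
2. with the board flat, every core lies centred in a bay against the back ledge, with a chock under its near side (value of joint board below 0.03 rad and (distance between core_1 and bay_1 below 0.01 m or distance between core_1 and bay_2 below 0.01 m or distance between core_1 and bay_3 below 0.01 m) and angle between the y axis of each of core_1, core_2, core_3 and the y axis of bay_1, either way round below 0.12 rad and (distance between toe_1 and core_1 below 0.032 m or distance between toe_2 and core_1 below 0.032 m or distance between toe_3 and core_1 below 0.032 m) and (distance between core_2 and bay_1 below 0.01 m or distance between core_2 and bay_2 below 0.01 m or distance between core_2 and bay_3 below 0.01 m) and (distance between toe_1 and core_2 below 0.032 m or distance between toe_2 and core_2 below 0.032 m or distance between toe_3 and core_2 below 0.032 m) and (distance between core_3 and bay_1 below 0.01 m or distance between core_3 and bay_2 below 0.01 m or distance between core_3 and bay_3 below 0.01 m) and (distance between toe_1 and core_3 below 0.032 m or distance between toe_2 and core_3 below 0.032 m or distance between toe_3 and core_3 below 0.032 m)), for 0.2 s.
At the end, for the whole second after the job is handed in: Board over 0.19 rad. Each core at rest, its centre within 9 mm of a bay point, its axis within 0.12 rad of the board's crosswise direction, resting (over 0.05 N) on a chock whose toe point is within 32 mm of the core's centre (27 mm when touching at the middle) (value of joint board above 0.19 rad and (distance between core_1 and bay_1 below 0.009 m or distance between core_1 and bay_2 below 0.009 m or distance between core_1 and bay_3 below 0.009 m) and angle between the y axis of each of core_1, core_2, core_3 and the y axis of bay_1, either way round below 0.12 rad and ((distance between toe_1 and core_1 below 0.032 m and contact force between chock_1 and core_1 above 0.05 N) or (distance between toe_2 and core_1 below 0.032 m and contact force between chock_2 and core_1 above 0.05 N) or (distance between toe_3 and core_1 below 0.032 m and contact force between chock_3 and core_1 above 0.05 N)) and (distance between core_2 and bay_1 below 0.009 m or distance between core_2 and bay_2 below 0.009 m or distance between core_2 and bay_3 below 0.009 m) and ((distance between toe_1 and core_2 below 0.032 m and contact force between chock_1 and core_2 above 0.05 N) or (distance between toe_2 and core_2 below 0.032 m and contact force between chock_2 and core_2 above 0.05 N) or (distance between toe_3 and core_2 below 0.032 m and contact force between chock_3 and core_2 above 0.05 N)) and (distance between core_3 and bay_1 below 0.009 m or distance between core_3 and bay_2 below 0.009 m or distance between core_3 and bay_3 below 0.009 m) and ((distance between toe_1 and core_3 below 0.032 m and contact force between chock_1 and core_3 above 0.05 N) or (distance between toe_2 and core_3 below 0.032 m and contact force between chock_2 and core_3 above 0.05 N) or (distance between toe_3 and core_3 below 0.032 m and contact force between chock_3 and core_3 above 0.05 N)) and linear speed of each of core_1, core_2, core_3 below 0.01 m/s).
It fails at once if the dropper bottle is shifted more than 3 cm or tipped (distance of dropper_bottle from where it was at the start of the episode above 0.03 m or angle between dropper_bottle's own z axis and vertical above 0.5 rad).
It fails at once if the timer is shifted more than 3 cm or tipped (distance of bench_timer from where it was at the start of the episode above 0.03 m or angle between bench_timer's own z axis and vertical above 0.5 rad).
It fails at once if the white jar is shifted more than 3 cm or tipped (distance of white_jar from where it was at the start of the episode above 0.03 m or angle between white_jar's own z axis and vertical above 0.5 rad).
Of core_1, core_2, core_3 only 2 to 3 are there at a start; the rules pass over those that are not, and their reading is None.
At some moment in a run one of chock_1, chock_2, chock_3 may be knocked a few centimetres aside while the robot is not near it.
Once in a run the grip may slacken for a moment while it holds something.
It also fails if it takes over 210 s, if anything falls off the work surface, if the arm or the gripper's body presses on something with over 40 N, if the wrist force passes 120 N, or if a joint passes its speed limit or range.

## Working session

There is one attempt and no reset: what is moved stays moved. The work goes in short steps, Python scripts to look and compute and a shell command to move; the robot and the scene stay as the last step left them, time stands still between calls to the robot, and variables do not carry over. Pictures are saved under pics/ and viewed, at most 14 in all, crops included, and the job is handed in when it is done.

```bash
mkdir -p pics; ls
cat > h.py <<'E'
import numpy as np, cv2, json
from station import *
from scipy.spatial.transform import Rotation as R
def att(c):
    a=np.array(c["attitude"],float)
    if a.shape==(3,3): return a
    return R.from_euler('xyz',a).as_matrix() if a.size==3 else R.from_quat(a).as_matrix()
def K(c):
    f=200/np.tan(np.radians(c["fovy"])/2); return np.array([[f,0,c["cx"]],[0,f,c["cy"]],[0,0,1]])
def world(c,px,z=None):
    """pixels Nx2 -> world by z_map, or on plane z"""
    px=np.atleast_2d(np.array(px,float)); n=cv2.undistortPoints(px[:,None],K(c),np.array(c["distortion"]))[:,0]
    d=np.c_[n,np.ones(len(n))]
    A=att(c); p=np.array(c["position"])
    if z is None:
        i=px.round().astype(int); zz=c["z_map"][i[:,1].clip(0,399),i[:,0].clip(0,639)]
        return p+(d*zz[:,None])@A.T
    w=d@A.T; return p+w*((z-p[2])/w[:,2])[:,None]
def region_pts(c,m):
    v,u=np.nonzero(m&(c["z_map"]>0)); return world(c,np.c_[u,v]),np.c_[u,v]
def save(c,name,box=None,s=1):
    im=c["pixels"][...,::-1]
    if box: im=im[box[1]:box[3],box[0]:box[2]]
    cv2.imwrite(f"pics/{name}.png",cv2.resize(im,None,fx=s,fy=s))
def rel(goal,yaw=None,grasp=False):
    """shift rows units from current tool to goal TCP"""
    s=read_state(); M=R.from_euler('xyz',s["orientation"])
    return (M.inv().apply(np.array(goal)-s["tool_pos"])/0.12).round(3)
E
python3 - <<'E'
from h import *
s=read_state();print(s); print(tcp_to_grasp)
for n in ["scene","top"]:
    c=get_image(n);save(c,n+"0");print(n,c["fovy"],c["cx"],c["cy"],c["distortion"],c["position"],c["attitude"])
    for t in ["core_1","chock_1","toe_1","board_handle","bay_1","dropper_bottle","bench_timer","white_jar"]:
        for d in spot_point(t,c):
            print(t,np.round(d["point"]),round(d["p"],2),world(c,d["point"])[0].round(3))
E
```

```text
pics
{'t': 0.0, 'joints': array([-1.27960548,  0.43523208,  0.02496603,  1.57409775, -0.01156892,
        1.13400264, -0.07513587]), 'joint_velocities': array([-0.00058949, -0.00044011, -0.00144505, -0.00144364,  0.00061324,
        0.0016407 ,  0.00294365]), 'effort': array([ 9.89314831e-04, -6.70464635e+01,  1.02625877e+00, -3.16206408e+01,
        1.57507573e-02,  1.25418592e-02,  7.43904565e-06]), 'tool_pos': array([0.23967114, 0.57667027, 0.23051999]), 'orientation': array([-3.14000623e+00,  1.69980794e-04,  2.74771572e+00]), 'wrist_force': array([0.63017835, 0.75275454, 0.15451409]), 'wrist_torque': array([-0.03499376,  0.00433743, -0.03436373]), 'finger_force': 0.0, 'grip_width': 0.08514357302506657}
-0.0187
scene 46.96429820468908 314.7714117354932 200.52130432783375 [-0.03313551  0.          0.          0.          0.        ] [ 0.08776326 -0.75481166  0.92267714] [-2.30830566 -0.00258912 -0.55532093]
core_1 [208. 175.] 0.79 [0.381 0.324 0.05 ]
core_1 [311. 343.] 0.65 [ 0.355 -0.313  0.047]
core_1 [243. 252.] 0.63 [ 0.342 -0.002  0.042]
chock_1 [271. 162.] 0.8 [0.595 0.328 0
[... 838 characters left out ...]
e_1 [319. 275.] 0.88 [0.346 0.02  0.052]
core_1 [422. 267.] 0.77 [ 0.368 -0.3    0.047]
core_1 [221. 258.] 0.74 [0.397 0.325 0.047]
chock_1 [410. 193.] 0.86 [ 0.601 -0.267  0.034]
chock_1 [421. 228.] 0.86 [ 0.49  -0.301  0.034]
chock_1 [220. 191.] 0.82 [0.607 0.337 0.03 ]
toe_1 [418. 181.] 0.83 [ 0.64  -0.3    0.005]
toe_1 [418. 227.] 0.46 [ 0.492 -0.293  0.03 ]
board_handle [315. 170.] 0.87 [0.666 0.032 0.096]
bay_1 [351. 196.] 0.96 [ 0.588 -0.079  0.067]
bay_1 [315. 199.] 0.89 [0.578 0.034 0.069]
bay_1 [277. 200.] 0.59 [0.577 0.15  0.066]
dropper_bottle [369. 272.] 0.64 [ 0.355 -0.133  0.067]
bench_timer [276. 273.] 0.86 [0.347 0.158 0.019]
white_jar [349. 135.] 0.72 [ 0.778 -0.072  0.067]
```

View pics/scene0.png

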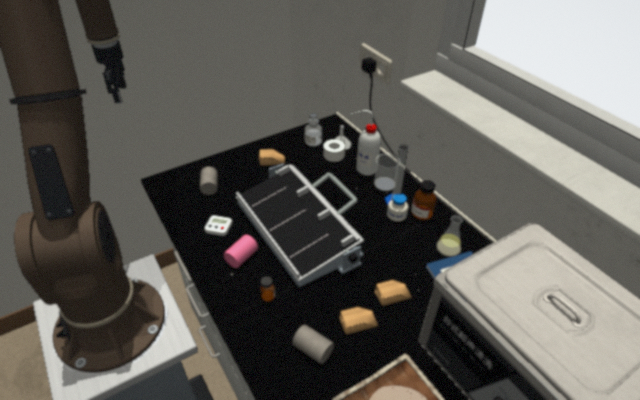

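View pics/top0.png

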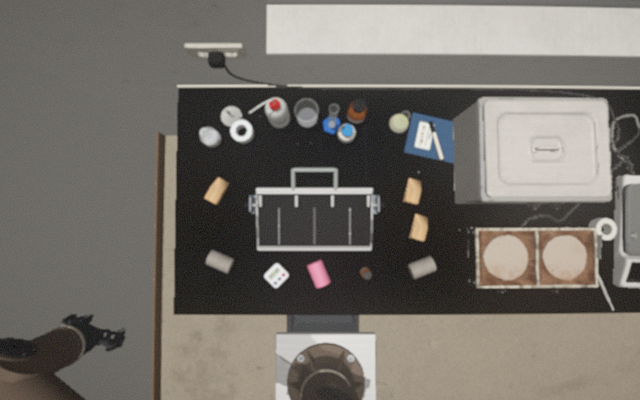

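Top view: the grey cores are at (219,261) and (422,267), and the pink look-alike is at (319,274), so only two cores are present. The chocks are at (216,191), (413,191) and (419,228), and the tipped board's handle is at (315,170). In the scene view the grey cores are at (208,180) and (313,343), and the pink one is at (240,250).

Things that could be mistaken for a core: top (219,261) grey, (422,267) grey, (319,274) pink. I choose the two grey ones and will measure them and make one close crop.

```bash
cat >> h.py <<'E'
def measure(c,things=("core_1","chock_1","white_jar","dropper_bottle","bench_timer")):
    for t in things:
        for d in masks_of(t,c):
            if d["p"]<.3: continue
            P,uv=region_pts(c,d["region"])
            if len(P)<15: continue
            col=np.median(c["pixels"][uv[:,1],uv[:,0]],0)
            P=P[P[:,2]>0.004]
            if len(P)<10: continue
            (cx,cy),(w,h),a=cv2.minAreaRect((P[:,:2]*1000).astype(np.float32))
            q=P[:,:2]-P[:,:2].mean(0); ev,V=np.linalg.eigh(q.T@q); v=V[:,1]
            g=np.linalg.lstsq(np.c_[P[:,:2]-P[:,:2].mean(0),np.ones(len(P))],P[:,2],rcond=None)[0][:2]
            print(t,"p%.2f"%d["p"],"n",len(P),"col",col,"rectc",round(cx),round(cy),"size",round(w),round(h),"ang%.0f"%a,"pca deg %.1f"%np.degrees(np.arctan2(v[1],v[0])),"down-slope deg %.0f"%np.degrees(np.arctan2(-g[1],-g[0])),"ztop %.3f"%np.percentile(P[:,2],95), "mean",P.mean(0).round(3))
E
python3 - <<'E'
from h import *
c=get_image("top")
measure(c)
for b in ("board_handle","bay_1"):
  for d in masks_of(b,c)[:2]:
    P,uv=region_pts(c,d["region"]);print(b,d["p"],d["rect"],len(P),P.min(0).round(3),P.max(0).round(3))
# handle bar cloud
P,uv=region_pts(c,np.ones((400,640),bool))
B=P[(P[:,0]>.63)&(P[:,0]<.71)&(abs(P[:,1]-.03)<.1)&(P[:,2]>.06)];print("handle",len(B),B.min(0).round(3),B.max(0).round(3),np.median(B,0).round(3))
T=B[B[:,0]>np.percentile(B[:,0],50)]; print(np.polyfit(T[:,1],T[:,0],1),T.mean(0))
im=c["pixels"][...,::-1]; cv2.imwrite("pics/cores.png",np.hstack([cv2.resize(im[235:295,190:250],(380,380)),cv2.resize(im[235:295,390:450],(380,380))]))
E
```

```text
core_1 p0.90 n 358 col [224. 150. 173.] rectc 347 25 size 71 49 ang23 pca deg -155.5 down-slope deg -41 ztop 0.052 mean [0.349 0.024 0.044]
core_1 p0.80 n 389 col [159. 152. 142.] rectc 387 334 size 76 48 ang67 pca deg 67.4 down-slope deg -78 ztop 0.052 mean [0.388 0.33  0.044]
core_1 p0.57 n 405 col [158.  151.5 142. ] rectc 369 -302 size 48 77 ang24 pca deg 114.3 down-slope deg 48 ztop 0.052 mean [ 0.37  -0.299  0.043]
chock_1 p0.90 n 327 col [208. 177. 137.] rectc 490 -299 size 42 77 ang75 pca deg 163.3 down-slope deg 13 ztop 0.036 mean [ 0.488 -0.296  0.026]
chock_1 p0.73 n 336 col [206. 175. 135.] rectc 609 348 size 41 78 ang64 pca deg 155.6 down-slope deg -53 ztop 0.037 mean [0.606 0.347 0.026]
chock_1 p0.52 n 315 col [209. 178. 138.] rectc 608 -279 size 40 78 ang76 pca deg 167.1 down-slope deg 8 ztop 0.037 mean [ 0.605 -0.276  0.026]
white_jar p0.71 n 262 col [124. 157. 178.] rectc 792 -66 size 53 54 ang45 pca deg 62.9 down-slope deg 168 ztop 0.072 mean [ 0.787 -0.064  0.053]
dropper_bottle p0.39 n 85 col [96.5 83.5 75.5] rectc 350 -122 size 25 28 ang64 pca deg 127.5 down-slope deg 28 ztop 0.068 mean [ 0.352 -0.122  0.053]
bench_timer p0.85 n 332 col [220. 218. 217.] rectc 339 157 size 56 61 ang45 pca deg 115.4 down-slope deg -130 ztop 0.021 mean [0.339 0.156 0.015]
bench_timer p0.42 n 7603 col [63. 61. 61.] rectc 544 37 size 257 426 ang0 pca deg 89.7 down-slope deg 180 ztop 0.082 mean [0.524 0.036 0.058]
board_handle 0.66 [245.4, 169.4, 384.2, 249.0] 7506 [ 0.421 -0.176 -0.004] [0.672 0.248 0.103]
bay_1 0.91 [247.1, 167.9, 384.8, 253.7] 7826 [ 0.415 -0.191 -0.006] [0.688 0.254 0.103]
handle 266 [ 0.631 -0.032  0.074] [0.672 0.106 0.103] [0.663 0.037 0.094]
[0.00163414 0.66854781] [0.66860794 0.03679686 0.09605645]
```

View pics/cores.png

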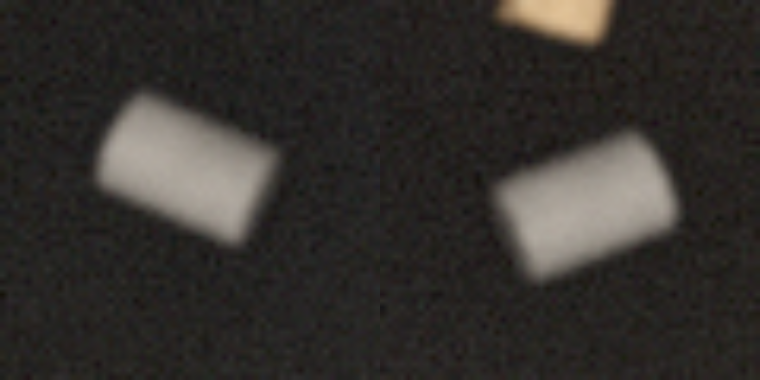

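The close crop shows two plain grey cores, one in each half, so the choice holds. The board's yaw is about 0, with the handle at about (0.669, 0.037, 0.096). I'll move over the board and take a wrist view.

```bash
python3 -m handwheel '[[-0.7,-0.61,0,0,0,0.374],[-0.7,-0.61,0,0,0,0.374],[-0.7,-0.61,0,0,0,0.374],[-0.7,-0.61,0,0,0,0.374],[-0.7,-0.61,0,0,0,0.374],[-0.7,-0.61,0,0,0,0.374],[-0.7,-0.61,0,0,0,0.374],[-0.7,-0.61,0,0,0,0.374]]' 50 40
python3 -m handwheel '[[-1,1,0,0,0,0],[-1,1,0,0,0,0],[-1,1,0,0,0,0],[-1,1,0,0,0,0]]'
python3 -m handwheel '[[-1,1,-0.5,0,0,0],[-1,1,-0.5,0,0,0],[-1,1,-0.5,0,0,0],[-1,1,-0.5,0,0,0]]'
python3 -m handwheel '[[-1,0.6,-0.5,0,0,0],[-1,0.6,-0.5,0,0,0],[-1,0.6,-0.5,0,0,0],[-1,0.6,-0.5,0,0,0]]'
python3 -m handwheel '[[-0.6,0,0,0,0,0],[-0.6,0,0,0,0,0],[-0.6,0,0,0,0,0],[-0.6,0,0,0,0,0]]'
cat >> h.py <<'E'
def board_fit(c):
    """heights along and positions of features in wrist/top cloud"""
    P,uv=region_pts(c,np.ones((400,640),bool)); return P,uv
E
python3 - <<'E'
from h import *
c=get_image("wrist");save(c,"w1");print(c["position"],c["attitude"],c["fovy"],read_state()["tool_pos"],read_state()["orientation"])
for t in ("board_handle","bay_1"):
    for d in spot_point(t,c): print(t,np.round(d["point"]),round(d["p"],2),world(c,d["point"])[0].round(3))
E
```

```text
t: 2.3
tool_pos: [0.2892, 0.4774, 0.2314]
orientation: [3.141, -0.0, 1.573]
wrist_force: [0.4, 0.7, -0.0]
grip_width: 0.0497
finger_force: 0.0
t: 2.8
tool_pos: [0.4127, 0.354, 0.2317]
orientation: [3.14, 0.001, 1.567]
wrist_force: [-0.5, 1.0, 0.5]
grip_width: 0.0501
finger_force: 0.0
t: 3.3
tool_pos: [0.5329, 0.2346, 0.2929]
orientation: [3.138, 0.0, 1.568]
wrist_force: [0.3, 1.2, 0.0]
grip_width: 0.0501
finger_force: 0.0
t: 3.8
tool_pos: [0.6026, 0.1173, 0.3517]
orientation: [3.141, -0.0, 1.572]
wrist_force: [0.1, 0.9, -0.1]
grip_width: 0.05
finger_force: 0.0
t: 4.3
tool_pos: [0.6018, 0.049, 0.3508]
orientation: [-3.141, -0.001, 1.577]
wrist_force: [-0.1, 0.7, 0.6]
grip_width: 0.0495
finger_force: 0.0
[0.6012064  0.11882166 0.4931717 ] [2.86284516e+00 7.16114082e-04 5.13942931e-03] 60.742956944577884 [0.60188455 0.04871141 0.35080489] [-3.14073116e+00 -9.37902394e-04  1.57637497e+00]
board_handle [379. 177.] 0.94 [0.665 0.036 0.096]
board_handle [300. 260.] 0.18 [ 0.568 -0.088  0.066]
bay_1 [299. 262.] 0.82 [ 0.566 -0.091  0.065]
bay_1 [301.  78.] 0.8 [0.571 0.149 0.065]
bay_1 [302. 174.] 0.65 [0.571 0.033 0.065]
bay_1 [260. 355.] 0.46 [ 0.495 -0.28   0.026]
```

View pics/w1.png

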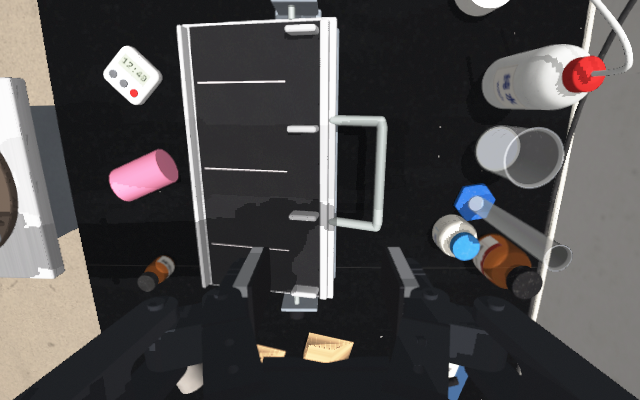

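The wrist view has image right = +x and up = +y. The handle bar is at column 379, rows 118–228, which gives (0.666, 0.036, 0.096) and agrees with the geometry given. The stops are near column 300. Next I grip the handle.

```bash
python3 -m handwheel '[[-0.1,0.53,0.5,0,0,0],[-0.1,0.53,1,0,0,0],[-0.1,0.53,1,0,0,0],[-0.1,0.53,1,0,0,0]]' 50 40
python3 -m handwheel '[[0,0,0.6,0,0,0],[0,0,0.9,0,0,0],[0,0,1,0,0,0],[0,0,1,0,0,0]]'
python3 -m handwheel '[[0,0,0.15,0,0,0],[0,0,0.28,0,0,0],[0,0,0.28,0,0,0],[0,0,0.28,0,0,0]]'
python3 -m handwheel '[[0,0,0,0,0,0],[0,0,0,0,0,0],[0,0,0,0,0,0],[0,0,0,0,0,0],[0,0,0,0,0,0],[0,0,0,0,0,0]]' 5 40
```

```text
t: 4.95
tool_pos: [0.6653, 0.0346, 0.2312]
orientation: [-3.14, 0.0, 1.573]
wrist_force: [0.2, -0.4, 0.8]
grip_width: 0.0501
finger_force: 0.0
t: 5.45
tool_pos: [0.6668, 0.0344, 0.1135]
orientation: [3.139, -0.0, 1.573]
wrist_force: [-0.2, -0.4, 0.5]
grip_width: 0.0499
finger_force: 0.0
t: 5.95
tool_pos: [0.6659, 0.034, 0.0779]
orientation: [3.141, 0.0, 1.573]
wrist_force: [-1.1, 0.3, 0.0]
grip_width: 0.05
finger_force: 0.0
t: 6.7
tool_pos: [0.6666, 0.034, 0.0782]
orientation: [3.14, -0.0, 1.573]
wrist_force: [4.1, 0.7, 2.4]
grip_width: 0.0103
finger_force: 39.2
```

```bash
python3 -m handwheel '[[0,0.018,0.067,0,0,0],[0,0.037,0.135,0,0,0],[0,0.05,0.2,0,0,0],[0,0.064,0.272,0,0,0],[0,0.073,0.34,0,0,0],[0,0.082,0.412,0,0,0],[0,0.082,0.43,0,0,0],[0,0.082,0.43,0,0,0],[0,0.082,0.43,0,0,0]]'
python3 -m handwheel '[[0,0,0,0,0,0],[0,0,0,0,0,0],[0,0,-0.01,0,0,0],[0,0,-0.01,0,0,0]]' 50
python3 -m handwheel '[[0,0,-0.6,0,0,0],[0,0,-1,0,0,0],[0,0,-1,0,0,0]]'
python3 -m handwheel '[[0,-0.9,-1,0,0,0],[0,-0.9,-1,0,0,0],[0,-0.9,-1,0,0,0],[0,-0.9,-1,0,0,0]]'
python3 - <<'E'
from h import *
c=get_image("wrist");save(c,"w2")
for t in ("board_handle","bay_1"):
    for d in spot_point(t,c): print(t,np.round(d["point"]),round(d["p"],2),world(c,d["point"])[0].round(4),world(c,d["point"],.064)[0].round(4))
P,uv=region_pts(c,np.ones((400,640),bool))
def st(n,m): q=P[m]; print(n,len(q),q.min(0).round(4),q.max(0).round(4),np.median(q,0).round(4)) if len(q) else print(n,0)
st("bar",(P[:,0]>.66)&(P[:,0]<.70)&(abs(P[:,1]-.035)<.03)&(P[:,2]>.03)&(P[:,2]<.08))
st("mat",(P[:,0]>.48)&(P[:,0]<.54)&(abs(P[:,1]-.035)<.1))
lug=(P[:,2]>.052)&(P[:,2]<.066)&(P[:,0]>.56)&(P[:,0]<.61)&(P[:,1]>-.15)&(P[:,1]<.22)
for y in (.202,.092,-.018,-.128): st("lug",lug&(abs(P[:,1]-y)<.02))
E
```

```text
t: 7.82
tool_pos: [0.6754, 0.0341, 0.0295]
orientation: [3.141, -0.002, 1.572]
wrist_force: [-11.6, -0.4, 35.7]
grip_width: 0.0106
finger_force: 43.7
t: 8.32
tool_pos: [0.6754, 0.0341, 0.027]
orientation: [-3.141, 0.0, 1.573]
wrist_force: [0.3, -0.5, -0.2]
grip_width: 0.0501
finger_force: 0.0
t: 8.7
tool_pos: [0.6787, 0.0337, 0.1525]
orientation: [3.133, -0.001, 1.572]
wrist_force: [0.3, -0.3, -0.2]
grip_width: 0.0499
finger_force: 0.0
t: 9.2
tool_pos: [0.5672, 0.034, 0.2688]
orientation: [3.139, -0.002, 1.573]
wrist_force: [0.8, 0.0, 0.1]
grip_width: 0.0499
finger_force: 0.0
board_handle [426. 169.] 0.66 [0.6753 0.0371 0.0515] [0.6715 0.0394 0.064 ]
bay_1 [339. 173.] 0.97 [0.5822 0.0303 0.0389] [0.5811 0.0352 0.064 ]
bay_1 [338. 273.] 0.72 [ 0.583  -0.093   0.0385] [ 0.5819 -0.0796  0.064 ]
bay_1 [342.  58.] 0.62 [0.584  0.1502 0.038 ] [0.5828 0.1469 0.064 ]
bar 587 [0.6679 0.0051 0.0422] [0.6802 0.065  0.0531] [0.673  0.037  0.0504]
mat 23339 [ 0.48   -0.065   0.0358] [0.54   0.135  0.3588] [0.5164 0.0449 0.3217]
lug 163 [0.563  0.1962 0.0521] [0.5979 0.1999 0.0595] [0.58   0.1973 0.0566]
lug 270 [0.5639 0.0874 0.0544] [0.5984 0.0944 0.0609] [0.581  0.0914 0.0579]
lug 239 [ 0.5638 -0.0228  0.0522] [ 0.5979 -0.015   0.0604] [ 0.5813 -0.0179  0.0578]
lug 237 [ 0.5637 -0.1338  0.052 ] [ 0.5985 -0.1248  0.0602] [ 0.5804 -0.1278  0.0576]
```

View pics/w2.png

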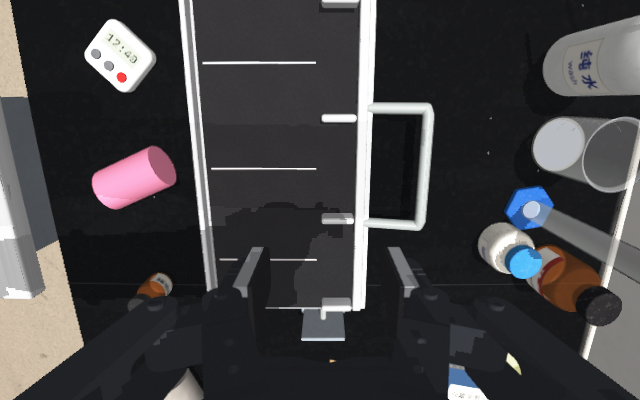

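The board is flat. Bay line x = 0.583, from the lugs at 0.5635–0.5985 and the bar at 0.675. Bay y values are 0.146, 0.036 and -0.074, and the mat is at about 0.039. The left core goes to bay_1 and the right core to bay_3. First the left core, with a closer look.

```bash
python3 -m handwheel '[[1,-0.85,0,0,0,0],[1,-0.85,0,0,0,0],[1,-0.85,0,0,0,0],[1,-0.85,0,0,0,0]]' 75
python3 -m handwheel '[[1,-0.85,0,0,0,0.126],[1,-0.85,0,0,0,0.126],[1,-0.85,0,0,0,0.126],[1,-0.85,0,0,0,0.126],[1,-0.85,0,0,0,0.126]]'
cat >> h.py <<'E'
def look(cam="wrist",things=("core_1","chock_1")):
    c=get_image(cam); s=read_state(); print(s["tool_pos"].round(4),np.degrees(s["orientation"]).round(1)); measure(c,things); return c
def go(x,y,z,toolyaw):
    s=read_state(); print("rel",rel((x,y,z)),"wz",round(((s["orientation"][2]-np.radians(toolyaw)+np.pi)%(2*np.pi)-np.pi)/np.pi,4))
E
python3 - <<'E'
from h import *
look(things=("core_1",))
E
```

```text
t: 9.85
tool_pos: [0.4638, 0.1561, 0.2658]
orientation: [-3.139, 0.001, 1.578]
wrist_force: [0.4, 0.2, -0.8]
grip_width: 0.0751
finger_force: 0.0
t: 10.48
tool_pos: [0.3642, 0.2727, 0.2666]
orientation: [3.141, 0.002, 1.177]
wrist_force: [0.3, 0.1, 0.3]
grip_width: 0.0752
finger_force: 0.0
[0.3644 0.2723 0.2667] [1.80e+02 1.00e-01 6.73e+01]
core_1 p0.81 n 1966 col [255. 192. 230.] rectc 342 141 size 86 274 ang1 pca deg 64.9 down-slope deg -91 ztop 0.050 mean [0.352 0.04  0.04 ]
core_1 p0.71 n 3357 col [239. 233. 226.] rectc 383 334 size 74 50 ang68 pca deg 66.3 down-slope deg -10 ztop 0.050 mean [0.384 0.335 0.045]
```

```bash
python3 -c "
from h import *
go(.3835,.334,.008,67)"
```

```text
rel [ 0.539 -0.054  2.157] wz 0.0016
```

```bash
python3 -m handwheel '[[0.54,-0.054,0,0,0,0],[0.54,-0.054,0.5,0,0,0],[0.54,-0.054,1,0,0,0],[0.54,-0.054,1,0,0,0]]' 75 45
python3 -m handwheel '[[0,0,0.5,0,0,0],[0,0,0.8,0,0,0],[0,0,1,0,0,0],[0,0,1,0,0,0]]'
python3 -m handwheel '[[0,0,0.1,0,0,0],[0,0,0.157,0,0,0],[0,0,0.157,0,0,0]]'
python3 -m handwheel '[[0,0,0,0,0,0],[0,0,0,0,0,0],[0,0,0,0,0,0],[0,0,0,0,0,0],[0,0,0,0,0,0],[0,0,0,0,0,0]]' 30 60
python3 -m handwheel '[[0,0,-0.4,0,0,0],[0,0,-0.8,0,0,0],[0,0,-1,0,0,0],[0,0,-1,0,0,0]]'
python3 -c "
from h import *
go(.583,.146,.12,90)"
```

```text
t: 11.08
tool_pos: [0.381, 0.3325, 0.144]
orientation: [-3.14, 0.008, 1.175]
wrist_force: [-0.4, -0.8, 0.8]
grip_width: 0.0751
finger_force: 0.0
t: 11.58
tool_pos: [0.3832, 0.3357, 0.0281]
orientation: [3.142, 0.0, 1.176]
wrist_force: [0.2, 0.5, 0.3]
grip_width: 0.0752
finger_force: 0.0
t: 11.95
tool_pos: [0.3821, 0.3359, 0.0086]
orientation: [-3.141, -0.0, 1.177]
wrist_force: [0.4, -0.4, 0.1]
grip_width: 0.075
finger_force: 0.0
t: 12.7
tool_pos: [0.3825, 0.336, 0.0092]
orientation: [3.141, -0.001, 1.177]
wrist_force: [-1.2, -1.1, 5.7]
grip_width: 0.0485
finger_force: 60.7
t: 13.2
tool_pos: [0.3826, 0.3366, 0.1299]
orientation: [3.141, -0.003, 1.177]
wrist_force: [-0.8, -0.6, -3.7]
grip_width: 0.0485
finger_force: 64.8
rel [-0.827  2.151  0.082] wz -0.1253
```

```bash
python3 -m handwheel '[[-0.4,1,0,0,0,-0.125],[-0.4,1,0,0,0,-0.125],[-0.4,1,0,0,0,-0.125],[-0.4,1,0,0,0,-0.125],[-0.4,1,0,0,0,-0.125]]'
python3 -c "
from h import *
go(.583,.146,.048,90)"
```

```text
t: 13.82
tool_pos: [0.4729, 0.2462, 0.1274]
orientation: [-3.139, 0.0, 1.57]
wrist_force: [-0.9, 0.4, -3.2]
grip_width: 0.0482
finger_force: 64.7
rel [-0.834  0.919  0.66 ] wz -0.0002
```

```bash
python3 -m handwheel '[[-0.834,0.915,0,0,0,0],[-0.834,0.915,0,0,0,0],[-0.834,0.915,0,0,0,0],[-0.834,0.915,0.3,0,0,0],[-0.834,0.915,0.45,0,0,0],[-0.834,0.915,0.55,0,0,0],[-0.834,0.915,0.6,0,0,0],[-0.834,0.915,0.63,0,0,0],[-0.834,0.915,0.64,0,0,0],[-0.834,0.915,0.65,0,0,0]]'
```

```text
t: 15.08
tool_pos: [0.5845, 0.1453, 0.0509]
orientation: [3.141, -0.0, 1.57]
wrist_force: [0.3, 0.4, -3.9]
grip_width: 0.0484
finger_force: 64.7
```

```bash
python3 -m handwheel '[[0,-0.01,0.01,0,0,0],[0,-0.01,0.018,0,0,0],[0,-0.01,0.018,0,0,0]]'
```

```text
t: 15.45
tool_pos: [0.5829, 0.1452, 0.0483]
orientation: [-3.142, -0.0, 1.57]
wrist_force: [-0.2, -0.5, -3.4]
grip_width: 0.048
finger_force: 64.7
```

Just about at contact. I go 1 mm lower, then release, lift and check.

```bash
python3 -m handwheel '[[0,0,0.008,0,0,0],[0,0,0.008,0,0,0],[0,0,0.008,0,0,0]]'
python3 -m handwheel '[[0,0,0,0,0,0],[0,0,0,0,0,0],[0,0,0,0,0,0]]' 68
python3 -m handwheel '[[0,0,-0.3,0,0,0],[0,0,-0.7,0,0,0],[0,0,-1,0,0,0],[0,0,-1,0,0,0]]'
python3 -m handwheel '[[-0.8,0,-1,0,0,0],[-0.8,0,-1,0,0,0],[-0.8,0,-1,0,0,0],[-0.8,0,-1,0,0,0]]'
python3 - <<'E'
from h import *
c=look(things=("core_1",)); save(c,"w3")
go(.39,-.22,.26,114)
E
```

```text
t: 15.82
tool_pos: [0.583, 0.1452, 0.0481]
orientation: [3.141, -0.0, 1.57]
wrist_force: [-2.9, -0.8, 5.0]
grip_width: 0.0484
finger_force: 66.0
t: 16.2
tool_pos: [0.5831, 0.1453, 0.0474]
orientation: [3.141, -0.0, 1.57]
wrist_force: [-0.5, 0.6, -0.5]
grip_width: 0.0677
finger_force: 0.0
t: 16.7
tool_pos: [0.5849, 0.1456, 0.1705]
orientation: [3.136, -0.002, 1.57]
wrist_force: [-0.5, 0.3, -1.4]
grip_width: 0.0678
finger_force: 0.0
t: 17.2
tool_pos: [0.5835, 0.0473, 0.2884]
orientation: [3.139, -0.0, 1.567]
wrist_force: [0.5, 0.7, -1.5]
grip_width: 0.0684
finger_force: 0.0
[0.5827 0.0491 0.2868] [-180.    -0.    89.9]
core_1 p0.98 n 2974 col [250. 161. 199.] rectc 346 22 size 77 50 ang24 pca deg -156.0 down-slope deg 19 ztop 0.050 mean [0.353 0.026 0.041]
core_1 p0.58 n 666 col [159.5 152.  144.5] rectc 450 -134 size 389 46 ang57 pca deg 52.7 down-slope deg -138 ztop 0.050 mean [ 0.356 -0.272  0.04 ]
core_1 p0.58 n 4003 col [213. 203. 194.] rectc 582 147 size 82 52 ang88 pca deg 90.1 down-slope deg 70 ztop 0.089 mean [0.582 0.145 0.083]
rel [-2.252 -1.6    0.218] wz -0.1335
```

View pics/w3.png

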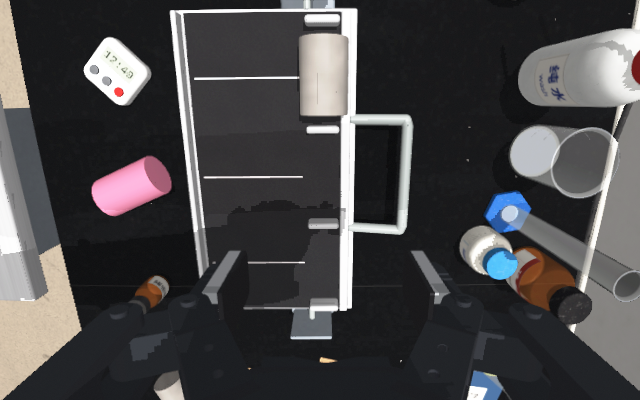

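Core 1 sits in bay_1 at pixel (324,75), between its stops and against the ledge, measured at (0.582, 0.146). On to the right core.

```bash
python3 -m handwheel '[[-0.845,-0.395,0,0,0,0],[-0.845,-0.395,0,0,0,0],[-0.845,-0.395,0,0,0,0]]' 75
python3 -m handwheel '[[-0.845,-0.395,0,0,0,0],[-0.845,-0.395,0,0,0,0],[-0.845,-0.395,0,0,0,0]]'
python3 -m handwheel '[[-0.845,-0.395,0,0,0,0],[-0.845,-0.395,0,0,0,0],[-0.845,-0.395,0,0,0,0]]'
python3 -m handwheel '[[-0.845,-0.395,0.2,0,0,-0.133],[-0.845,-0.395,0.2,0,0,-0.133],[-0.845,-0.395,0.2,0,0,-0.133],[-0.845,-0.395,0.2,0,0,-0.133],[-0.845,-0.395,0.2,0,0,-0.133]]'
python3 - <<'E'
from h import *
c=look(things=("core_1",))
go(.3685,-.301,.009,114)
E
```

```text
t: 17.68
tool_pos: [0.5332, -0.055, 0.2859]
orientation: [-3.139, 0.001, 1.565]
wrist_force: [-0.5, 1.2, -1.1]
grip_width: 0.0749
finger_force: 0.0
t: 18.05
tool_pos: [0.4862, -0.1555, 0.2862]
orientation: [-3.139, 0.0, 1.565]
wrist_force: [0.2, 1.2, 0.8]
grip_width: 0.075
finger_force: 0.0
t: 18.42
tool_pos: [0.4392, -0.2564, 0.2864]
orientation: [-3.14, 0.0, 1.566]
wrist_force: [0.3, 0.4, -0.8]
grip_width: 0.0748
finger_force: 0.0
t: 19.05
tool_pos: [0.3944, -0.3541, 0.2628]
orientation: [3.141, -0.001, 1.989]
wrist_force: [1.5, 0.2, 0.0]
grip_width: 0.075
finger_force: 0.0
[ 0.3942 -0.3543  0.263 ] [180.  -0. 114.]
core_1 p0.93 n 3397 col [184. 175. 167.] rectc 364 -304 size 50 75 ang21 pca deg 111.6 down-slope deg 17 ztop 0.050 mean [ 0.364 -0.303  0.045]
rel [ 0.494 -0.014  2.118] wz -0.0003
```

```bash
python3 -m handwheel '[[0.48,-0.06,0,0,0,0.014],[0.48,-0.06,0.5,0,0,0.014],[0.48,-0.06,1,0,0,0.014],[0.48,-0.06,1,0,0,0.014]]' 75 45
python3 -m handwheel '[[0,0,0.5,0,0,0],[0,0,0.8,0,0,0],[0,0,1,0,0,0],[0,0,1,0,0,0]]'
python3 -m handwheel '[[0,0,0.06,0,0,0],[0,0,0.12,0,0,0],[0,0,0.12,0,0,0]]'
python3 -m handwheel '[[0,0,0,0,0,0],[0,0,0,0,0,0],[0,0,0,0,0,0],[0,0,0,0,0,0],[0,0,0,0,0,0],[0,0,0,0,0,0]]' 30 60
python3 -m handwheel '[[0,0,-0.4,0,0,0],[0,0,-0.8,0,0,0],[0,0,-1,0,0,0],[0,0,-1,0,0,0]]'
python3 -c "
from h import *
go(.583,-.074,.048,90)"
```

```text
t: 19.65
tool_pos: [0.361, -0.3039, 0.1408]
orientation: [-3.137, -0.006, 1.944]
wrist_force: [0.5, 0.2, 0.0]
grip_width: 0.0747
finger_force: 0.0
t: 20.15
tool_pos: [0.3638, -0.3065, 0.024]
orientation: [3.141, -0.001, 1.944]
wrist_force: [0.8, -0.1, 0.2]
grip_width: 0.075
finger_force: 0.0
t: 20.52
tool_pos: [0.363, -0.3064, 0.0091]
orientation: [3.141, -0.0, 1.944]
wrist_force: [-0.4, -0.1, 0.3]
grip_width: 0.0753
finger_force: 0.0
t: 21.28
tool_pos: [0.3633, -0.3065, 0.0096]
orientation: [3.141, 0.001, 1.943]
wrist_force: [-0.7, 1.4, 8.7]
grip_width: 0.0485
finger_force: 60.5
t: 21.78
tool_pos: [0.3637, -0.3068, 0.1303]
orientation: [3.139, 0.002, 1.944]
wrist_force: [0.1, -0.3, -4.0]
grip_width: 0.0484
finger_force: 65.3
rel [1.142 2.408 0.689] wz 0.1187
```

```bash
python3 -m handwheel '[[0.5,1,0,0,0,0.119],[0.5,1,0,0,0,0.119],[0.5,1,0,0,0,0.119],[0.5,1,0,0,0,0.119],[0.5,1,0,0,0,0.119]]'
python3 -c "
from h import *
go(.583,-.0765,.048,90)"
```

```text
t: 22.4
tool_pos: [0.4513, -0.2077, 0.1281]
orientation: [-3.14, 0.0, 1.569]
wrist_force: [-0.2, -0.2, -3.6]
grip_width: 0.0483
finger_force: 65.1
rel [1.095 1.096 0.665] wz -0.0007
```

```bash
python3 -m handwheel '[[0.9,0.9,0,0,0,0],[0.9,0.9,0,0,0,0],[0.9,0.9,0,0,0,0],[0.9,0.9,0,0,0,0]]'
python3 -m handwheel '[[0.195,0.195,0.2,0,0,0],[0.195,0.195,0.45,0,0,0],[0.195,0.195,0.55,0,0,0],[0.195,0.195,0.6,0,0,0],[0.195,0.195,0.64,0,0,0],[0.195,0.195,0.655,0,0,0],[0.195,0.195,0.665,0,0,0],[0.195,0.195,0.67,0,0,0],[0.195,0.195,0.67,0,0,0]]'
```

```text
t: 22.9
tool_pos: [0.5616, -0.0981, 0.1283]
orientation: [-3.141, -0.0, 1.572]
wrist_force: [-0.5, 0.5, -3.9]
grip_width: 0.0484
finger_force: 65.1
t: 24.02
tool_pos: [0.5847, -0.0758, 0.0498]
orientation: [3.14, -0.0, 1.569]
wrist_force: [-3.6, -0.4, 8.6]
grip_width: 0.0483
finger_force: 66.6
```

```bash
python3 -m handwheel '[[0,-0.012,0.01,0,0,0],[0,-0.012,0.01,0,0,0],[0,-0.012,0.01,0,0,0]]'
python3 -m handwheel '[[0,0,0,0,0,0],[0,0,0,0,0,0],[0,0,0,0,0,0]]' 68
python3 -m handwheel '[[0,0,-0.3,0,0,0],[0,0,-0.7,0,0,0],[0,0,-1,0,0,0],[0,0,-1,0,0,0]]'
python3 -m handwheel '[[-0.9,0,-0.9,0,0,0],[-0.9,0,-0.9,0,0,0],[-0.9,0,-0.9,0,0,0],[-0.9,0,-0.9,0,0,0]]'
python3 - <<'E'
from h import *
c=look(); save(c,"w4")
go(.49,-.25,.25,163)
c=look("top")
E
```

```text
t: 24.4
tool_pos: [0.5837, -0.0759, 0.0488]
orientation: [3.139, -0.0, 1.569]
wrist_force: [-2.8, -0.5, 8.7]
grip_width: 0.0481
finger_force: 66.5
t: 24.78
tool_pos: [0.583, -0.0755, 0.0474]
orientation: [3.141, -0.0, 1.57]
wrist_force: [-0.9, -0.1, 0.1]
grip_width: 0.0682
finger_force: 0.0
t: 25.28
tool_pos: [0.5847, -0.076, 0.1703]
orientation: [3.136, -0.0, 1.57]
wrist_force: [0.3, -0.7, -0.2]
grip_width: 0.0677
finger_force: 0.0
t: 25.78
tool_pos: [0.5828, -0.1857, 0.2759]
orientation: [3.14, 0.001, 1.566]
wrist_force: [1.2, -0.4, -0.5]
grip_width: 0.068
finger_force: 0.0
[ 0.5825 -0.1834  0.2744] [-180.    -0.    89.9]
core_1 p0.94 n 4345 col [228. 221. 213.] rectc 576 -67 size 50 87 ang0 pca deg 91.2 down-slope deg 47 ztop 0.089 mean [ 0.576 -0.073  0.084]
core_1 p0.65 n 248 col [165.  95. 117.] rectc 332 -10 size 26 6 ang12 pca deg -163.6 down-slope deg -63 ztop 0.039 mean [ 0.329 -0.01   0.029]
chock_1 p0.93 n 2076 col [254. 243. 193.] rectc 607 -281 size 41 77 ang76 pca deg 164.0 down-slope deg 19 ztop 0.034 mean [ 0.604 -0.277  0.026]
chock_1 p0.72 n 1752 col [200. 161. 120.] rectc 505 -245 size 156 78 ang74 pca deg 146.9 down-slope deg -99 ztop 0.034 mean [ 0.494 -0.293  0.024]
rel [-0.571 -0.769  0.195] wz -0.4053
[ 0.5824 -0.1814  0.2734] [-1.798e+02 -1.000e-01  9.010e+01]
core_1 p0.71 n 414 col [160.5 154.  146. ] rectc 583 145 size 50 74 ang0 pca deg 92.9 down-slope deg -121 ztop 0.091 mean [0.582 0.144 0.082]
core_1 p0.68 n 341 col [212. 140. 162.] rectc 349 24 size 70 47 ang25 pca deg -157.1 down-slope deg -56 ztop 0.052 mean [0.35  0.024 0.045]
core_1 p0.62 n 398 col [156.5 149.5 140. ] rectc 575 -72 size 76 46 ang90 pca deg 89.6 down-slope deg 167 ztop 0.091 mean [ 0.574 -0.071  0.083]
chock_1 p0.75 n 336 col [206. 175. 135.] rectc 610 349 size 42 78 ang63 pca deg 155.5 down-slope deg -54 ztop 0.037 mean [0.607 0.347 0.026]
```

View pics/w4.png

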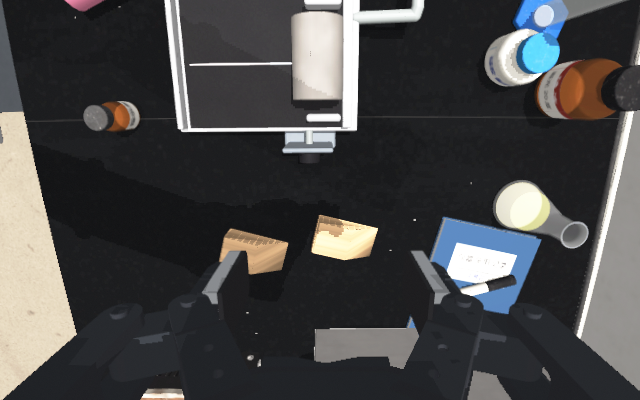

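Core 2 lies at pixel (318,55) but has rolled about 8 mm forward (x ≈ 0.575). The chock will push it back. The right-hand chocks are at (253,252) and (345,238). I turn to look at the nearer one and find its toe.

```bash
python3 -m handwheel '[[-1,-0.37,0,0,0,-0.2],[-1,-0.37,0.2,0,0,-0.405],[-1,-0.37,0.2,0,0,-0.405],[-1,-0.37,0.2,0,0,-0.405],[-1,-0.37,0.2,0,0,-0.405],[-1,-0.37,0.2,0,0,-0.405],[-1,-0.37,0.2,0,0,-0.405],[-1,-0.37,0.2,0,0,-0.405],[-1,-0.37,0.2,0,0,-0.405]]' 65 40
cat >> h.py <<'E'
def chocks(c):
    P,uv=region_pts(c,np.ones((400,640),bool))
    px=c["pixels"].astype(int)[uv[:,1],uv[:,0]]
    for d in masks_of("chock_1",c):
        Q,_=region_pts(c,d["region"]); m=Q[:,2]>.004; Q=Q[m]
        if d["p"]<.3 or len(Q)<50: continue
        z0=.039 if np.percentile(Q[:,2],90)>.05 else 0
        Q=Q[(Q[:,2]<z0+.038)&(Q[:,2]>z0-.003)]
        # largest cluster only: keep near median
        Q=Q[np.linalg.norm(Q[:,:2]-np.median(Q[:,:2],0),axis=1)<.055]
        (cx,cy),(w,h),a=cv2.minAreaRect((Q[:,:2]*1000).astype(np.float32))
        q=Q[:,:2]-[cx/1000,cy/1000]; ang=np.radians(a if w>h else a+90); u=np.array([np.cos(ang),np.sin(ang)])
        s=q@u; hi=s[Q[:,2]>z0+.029]
        if hi.mean()>0: u=-u; s=-s
        b=np.arange(-40,45,10)/1000; prof=[round(float(np.median(Q[(s>=l)&(s<l+.01),2]))*1000) if ((s>=l)&(s<l+.01)).any() else None for l in b[:-1]]
        print("chock p%.2f centre %.4f %.4f size %.0f %.0f toe dir %.1f"%(d["p"],cx/1000,cy/1000,w,h,np.degrees(np.arctan2(u[1],u[0]))),"profile back->toe",prof,"block centre",(np.array([cx,cy])/1000-.018*u).round(4))
E
python3 - <<'E'
from h import *
c=get_image("wrist"); print(read_state()["tool_pos"],np.degrees(read_state()["orientation"])); chocks(c)
E
```

```text
t: 27.2
tool_pos: [0.5382, -0.3031, 0.251]
orientation: [3.141, -0.0, 2.839]
wrist_force: [0.1, -0.6, 0.7]
grip_width: 0.0648
finger_force: 0.0
[ 0.53824416 -0.30317101  0.2510483 ] [ 1.79995735e+02 -2.59163482e-02  1.62697267e+02]
chock p0.88 centre 0.4902 -0.3005 size 40 77 toe dir -15.4 profile back->toe [33, 33, 33, 33, 31, 23, 15, 7] block centre [ 0.4728 -0.2957]
chock p0.83 centre 0.6069 -0.2813 size 40 78 toe dir -14.1 profile back->toe [31, 33, 33, 33, 32, 23, 15, 8] block centre [ 0.5895 -0.2769]
```

```bash
python3 -c "
from h import *
go(.4728,-.2957,.009,164.6)"
```

```text
rel [ 0.539 -0.102  2.018] wz -0.0104
```

```bash
python3 -m handwheel '[[0.54,-0.1,0,0,0,-0.01],[0.54,-0.1,0.5,0,0,-0.01],[0.54,-0.1,1,0,0,-0.01],[0.54,-0.1,1,0,0,-0.01]]' 65 40
python3 -m handwheel '[[0,0,0.5,0,0,0],[0,0,0.8,0,0,0],[0,0,0.95,0,0,0],[0,0,1.0,0,0,0],[0,0,1,0,0,0]]'
python3 -m handwheel '[[0,0,0,0,0,0],[0,0,0,0,0,0],[0,0,0,0,0,0],[0,0,0,0,0,0],[0,0,0,0,0,0],[0,0,0,0,0,0]]' 20 50
python3 -m handwheel '[[0,0,-0.4,0,0,0],[0,0,-0.8,0,0,0],[0,0,-1,0,0,0],[0,0,-1,0,0,0]]'
python3 -c "
from h import *
go(.49,-.074,.048,180)"
```

```text
t: 27.8
tool_pos: [0.47, -0.2941, 0.1281]
orientation: [3.14, -0.008, 2.872]
wrist_force: [0.2, -0.0, 1.2]
grip_width: 0.0649
finger_force: 0.0
t: 28.42
tool_pos: [0.4737, -0.2964, 0.0126]
orientation: [-3.141, 0.002, 2.873]
wrist_force: [-0.2, -0.0, 0.3]
grip_width: 0.0648
finger_force: 0.0
t: 29.18
tool_pos: [0.4736, -0.2963, 0.0128]
orientation: [-3.141, 0.002, 2.873]
wrist_force: [-1.7, 0.5, 7.9]
grip_width: 0.0391
finger_force: 50.4
t: 29.68
tool_pos: [0.474, -0.2966, 0.1339]
orientation: [-3.141, 0.005, 2.873]
wrist_force: [1.2, 0.1, -1.3]
grip_width: 0.039
finger_force: 51.0
rel [0.367 1.824 0.713] wz -0.0854
```

```bash
python3 -m handwheel '[[0.243,0.9,0,0,0,-0.085],[0.243,0.9,0,0,0,-0.085],[0.243,0.9,0,0,0,-0.085],[0.243,0.9,0,0,0,-0.085]]'
python3 -c "
from h import *
go(.475,-.0735,.0515,180)"
```

```text
t: 30.18
tool_pos: [0.4729, -0.1843, 0.1309]
orientation: [-3.141, -0.001, 3.14]
wrist_force: [-0.0, -0.7, -0.5]
grip_width: 0.0392
finger_force: 51.1
rel [-0.017  0.923  0.661] wz -0.0005
```

```bash
python3 -m handwheel '[[-0.017,0.92,0,0,0,0],[-0.017,0.92,0,0,0,0],[-0.017,0.92,0.1,0,0,0],[-0.017,0.92,0.4,0,0,0],[-0.017,0.92,0.55,0,0,0],[-0.017,0.92,0.62,0,0,0],[-0.017,0.92,0.64,0,0,0],[-0.017,0.92,0.65,0,0,0],[-0.017,0.92,0.655,0,0,0],[-0.017,0.92,0.655,0,0,0]]'
```

```text
t: 31.42
tool_pos: [0.4757, -0.0736, 0.0531]
orientation: [3.142, 0.001, 3.14]
wrist_force: [-0.0, -0.1, -0.6]
grip_width: 0.0389
finger_force: 51.1
```

```bash
python3 -m handwheel '[[0,0,0.005,0,0,0],[0,0,0.01,0,0,0],[0,0,0.012,0,0,0],[0,0,0.012,0,0,0]]'
python3 -m handwheel '[[-0.08,0,0,0,0,0],[-0.16,0,0,0,0,0],[-0.2,0,0,0,0,0],[-0.225,0,0,0,0,0],[-0.235,0,0,0,0,0],[-0.25,0,0,0,0,0],[-0.26,0,0,0,0,0],[-0.275,0,0,0,0,0],[-0.285,0,0,0,0,0],[-0.295,0,0,0,0,0],[-0.305,0,0,0,0,0],[-0.305,0,0,0,0,0]]'
```

```text
t: 31.92
tool_pos: [0.4755, -0.0735, 0.0517]
orientation: [3.141, 0.0, 3.14]
wrist_force: [-1.7, 0.7, 6.1]
grip_width: 0.039
finger_force: 51.9
t: 33.42
tool_pos: [0.5037, -0.0736, 0.051]
orientation: [3.14, -0.015, 3.14]
wrist_force: [-29.7, 0.9, 35.8]
grip_width: 0.0394
finger_force: 56.1
```

The wedge jams (30 N) before the core rolls back. I back off and raise the held chock, push the core at mid height with the toe against the ledge, then lower and chock again.

```bash
python3 -m handwheel '[[0.07,0,0,0,0,0],[0.2,0,0,0,0,0],[0.305,0,0,0,0,0],[0.305,0,-0.1,0,0,0],[0.305,0,-0.2,0,0,0],[0.305,0,-0.2,0,0,0]]'
python3 -m handwheel '[[-0.06,0,0,0,0,0],[-0.12,0,0,0,0,0],[-0.15,0,0,0,0,0],[-0.17,0,0,0,0,0],[-0.185,0,0,0,0,0],[-0.2,0,0,0,0,0],[-0.205,0,0,0,0,0],[-0.21,0,0,0,0,0],[-0.215,0,0,0,0,0],[-0.215,0,0,0,0,0]]'
```

```text
t: 34.17
tool_pos: [0.4768, -0.0736, 0.0766]
orientation: [-3.142, 0.003, 3.141]
wrist_force: [-0.2, 0.3, -2.1]
grip_width: 0.0389
finger_force: 51.7
t: 35.42
tool_pos: [0.5012, -0.0736, 0.0753]
orientation: [3.142, 0.0, 3.14]
wrist_force: [0.2, 0.0, -0.6]
grip_width: 0.039
finger_force: 51.8
```

```bash
python3 -m handwheel '[[-0.01,0,0,0,0,0],[-0.02,0,0,0,0,0],[-0.03,0,0,0,0,0],[-0.03,0,0,0,0,0]]'
python3 - <<'E'
from h import *
c=get_image("top"); measure(c,("core_1",)); chocks(c)
c=get_image("wrist"); save(c,"w5")
E
```

```text
t: 35.92
tool_pos: [0.5021, -0.0736, 0.0747]
orientation: [3.141, -0.005, 3.14]
wrist_force: [-7.9, 0.4, 3.5]
grip_width: 0.0387
finger_force: 52.3
core_1 p0.80 n 283 col [157. 151. 142.] rectc 583 -71 size 73 47 ang90 pca deg 95.7 down-slope deg -0 ztop 0.091 mean [ 0.589 -0.068  0.085]
core_1 p0.56 n 432 col [159. 153. 145.] rectc 583 149 size 50 83 ang0 pca deg 89.9 down-slope deg -137 ztop 0.091 mean [0.582 0.145 0.081]
chock p0.86 centre 0.6087 0.3469 size 38 72 toe dir -26.2 profile back->toe [33, 33, 33, 34, 30, 22, 15, 9] block centre [0.5926 0.3549]
chock p0.73 centre 0.6072 -0.2797 size 42 77 toe dir -13.6 profile back->toe [32, 32, 32, 32, 30, 23, 15, 8] block centre [ 0.5897 -0.2754]
```

View pics/w5.png

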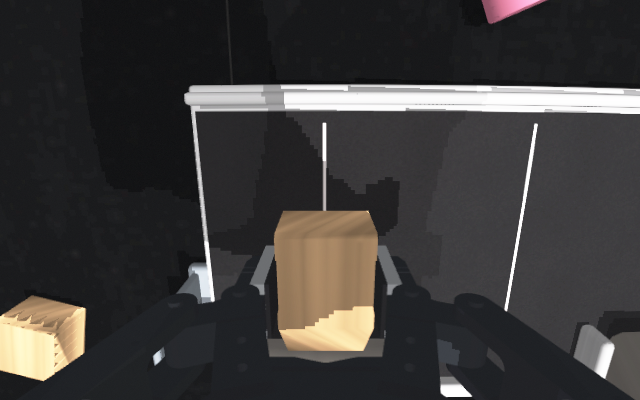

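The view shows the chock held square in the gripper on the bay's centre line (column 325). The toe now pushes the core against the ledge (x ≈ 0.583). I retreat, lower and chock.

```bash
python3 -m handwheel '[[0.02,0,0,0,0,0],[0.1,0,0,0,0,0],[0.25,0,0,0,0,0],[0.25,0,0.1,0,0,0],[0.25,0,0.17,0,0,0],[0.25,0,0.19,0,0,0],[0.25,0,0.195,0,0,0],[0.25,0,0.195,0,0,0]]'
python3 -m handwheel '[[-0.1,0,0,0,0,0],[-0.2,0,0,0,0,0],[-0.25,0,0,0,0,0],[-0.275,0,0,0,0,0],[-0.29,0,0,0,0,0],[-0.3,0,0,0,0,0],[-0.31,0,0,0,0,0],[-0.315,0,0,0,0,0],[-0.315,0,0,0,0,0]]'
```

```text
t: 37.12
tool_pos: [0.4751, -0.0736, 0.0519]
orientation: [-3.142, 0.0, 3.14]
wrist_force: [-1.0, 0.5, -1.2]
grip_width: 0.0388
finger_force: 51.8
t: 38.25
tool_pos: [0.5126, -0.0736, 0.0519]
orientation: [3.142, 0.0, 3.14]
wrist_force: [-0.1, 0.1, -0.1]
grip_width: 0.0389
finger_force: 51.8
```

```bash
python3 -m handwheel '[[-0.005,0,0.003,0,0,0],[-0.012,0,0.006,0,0,0],[-0.018,0,0.006,0,0,0],[-0.018,0,0.006,0,0,0]]'
```

```text
t: 38.75
tool_pos: [0.5137, -0.0736, 0.0512]
orientation: [3.141, -0.002, 3.14]
wrist_force: [-3.9, 0.1, 4.1]
grip_width: 0.0388
finger_force: 52.5
```

```bash
python3 -m handwheel '[[0,0,0,0,0,0],[0,0,0,0,0,0],[0,0,0,0,0,0]]' 56
python3 -m handwheel '[[0,0,-0.3,0,0,0],[0,0,-0.8,0,0,0],[0,0,-1,0,0,0],[0,0,-1,0,0,0]]'
python3 -m handwheel '[[0,0.8,-0.8,0,0,0],[0,0.8,-0.8,0,0,0],[0,0.8,-0.8,0,0,0]]' 65
python3 - <<'E'
from h import *
c=get_image("wrist"); measure(c,("core_1",)); chocks(c); save(c,"w6")
E
python3 -m handwheel '[[-0.6,1,0,0,0,0],[-0.6,1,0,0,0,0],[-0.6,1,0,0,0,0],[-0.6,1,0,0,0,0]]'
python3 -m handwheel '[[-0.6,1,0,0,0,0.138],[-0.6,1,0,0,0,0.138],[-0.6,1,0,0,0,0.138],[-0.6,1,0,0,0,0.138],[-0.6,1,0,0,0,0.138]]'
python3 - <<'E'
from h import *
c=get_image("wrist"); chocks(c); go(.654,.327,.25,155)
c=get_image("top"); measure(c,("core_1",)); chocks(c)
E
```

```text
t: 39.12
tool_pos: [0.515, -0.0736, 0.0512]
orientation: [-3.142, 0.0, 3.14]
wrist_force: [-0.7, 0.5, -0.3]
grip_width: 0.0562
finger_force: 0.0
t: 39.62
tool_pos: [0.5162, -0.0737, 0.1732]
orientation: [3.142, 0.004, 3.14]
wrist_force: [-0.4, -0.2, -0.7]
grip_width: 0.0556
finger_force: 0.0
t: 40.0
tool_pos: [0.5158, 0.0261, 0.2688]
orientation: [3.14, 0.003, -3.138]
wrist_force: [0.5, -0.9, -0.7]
grip_width: 0.065
finger_force: 0.0
core_1 p0.96 n 3373 col [213. 203. 193.] rectc 568 113 size 151 73 ang67 pca deg 89.8 down-slope deg -162 ztop 0.089 mean [0.575 0.141 0.081]
core_1 p0.91 n 3327 col [214. 204. 195.] rectc 581 -74 size 75 49 ang90 pca deg 89.1 down-slope deg 164 ztop 0.089 mean [ 0.575 -0.071  0.081]
core_1 p0.85 n 2123 col [252. 168. 207.] rectc 358 27 size 50 50 ang23 pca deg 78.4 down-slope deg -10 ztop 0.050 mean [0.366 0.027 0.042]
chock p0.84 centre 0.6080 0.3481 size 42 78 toe dir -27.1 profile back->toe [32, 32, 32, 32, 29, 22, 14, 7] block centre [0.592  0.3563]
chock p0.80 centre 0.6065 -0.2809 size 43 78 toe dir -13.7 profile back->toe [26, 32, 32, 33, 31, 22,
[... 1205 characters left out ...]

core_1 p0.60 n 429 col [102.  98.  92.] rectc 583 146 size 75 50 ang90 pca deg 89.7 down-slope deg -115 ztop 0.091 mean [0.582 0.144 0.082]
core_1 p0.55 n 384 col [163.  101.5 118. ] rectc 347 25 size 72 50 ang24 pca deg -156.3 down-slope deg -33 ztop 0.052 mean [0.349 0.024 0.044]
chock p0.70 centre 0.6068 -0.2831 size 49 78 toe dir -12.8 profile back->toe [32, 32, 33, 32, 31, 23, 14, 7] block centre [ 0.5892 -0.2791]
chock p0.61 centre 0.5828 0.1448 size 74 50 toe dir -90.0 profile back->toe [68, 70, 70, 73, 73, 67, 69, 51] block centre [0.5828 0.1628]
chock p0.49 centre 0.5242 -0.0735 size 69 44 toe dir 0.1 profile back->toe [70, 70, 72, 72, 72, 67, 59, 52] block centre [ 0.5062 -0.0735]
```

View pics/w6.png

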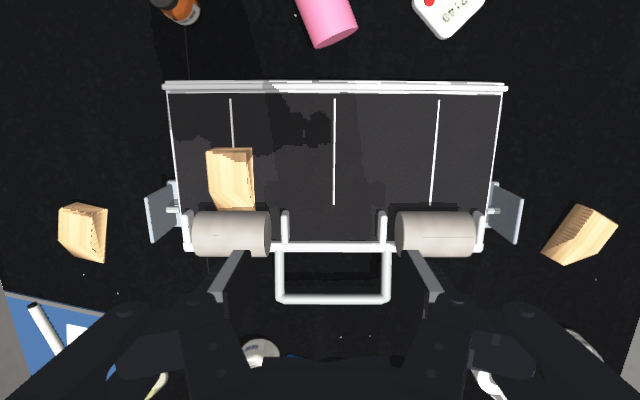

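The view shows the chock at (230,178) under the middle of core 2 (232,233), core 1 at (435,234), and the left chock at (580,235). Now the left chock.

```bash
python3 -c "
from h import *
go(.592,.3575,.012,152.7)"
```

```text
rel [0.847 0.492 2.131] wz 0.013
```

```bash
python3 -m handwheel '[[0.4,0.25,0,0,0,0.013],[0.847,0.492,0.3,0,0,0.013],[0.847,0.492,0.8,0,0,0.013],[0.847,0.492,1,0,0,0.013],[0.847,0.492,1,0,0,0.013]]' 65 40
python3 -m handwheel '[[0,0,0.5,0,0,0],[0,0,0.8,0,0,0],[0,0,1,0,0,0],[0,0,1.0,0,0,0]]'
python3 -m handwheel '[[0,0,0.1,0,0,0],[0,0,0.13,0,0,0],[0,0,0.13,0,0,0]]'
python3 -m handwheel '[[0,0,0,0,0,0],[0,0,0,0,0,0],[0,0,0,0,0,0],[0,0,0,0,0,0],[0,0,0,0,0,0],[0,0,0,0,0,0]]' 20 50
python3 -m handwheel '[[0,0,-0.4,0,0,0],[0,0,-0.8,0,0,0],[0,0,-1,0,0,0],[0,0,-1,0,0,0]]'
python3 -c "
from h import *
go(.47,.146,.0515,180)"
```

```text
t: 42.15
tool_pos: [0.5905, 0.3576, 0.1452]
orientation: [-3.138, -0.002, 2.666]
wrist_force: [0.1, 0.5, 0.9]
grip_width: 0.065
finger_force: 0.0
t: 42.65
tool_pos: [0.592, 0.358, 0.0272]
orientation: [-3.141, -0.0, 2.666]
wrist_force: [-0.9, -0.1, 0.8]
grip_width: 0.0649
finger_force: 0.0
t: 43.02
tool_pos: [0.592, 0.3587, 0.012]
orientation: [3.141, 0.0, 2.666]
wrist_force: [-0.5, -0.4, -0.0]
grip_width: 0.0649
finger_force: 0.0
t: 43.78
tool_pos: [0.5923, 0.3589, 0.0123]
orientation: [3.14, 0.001, 2.666]
wrist_force: [-0.2, 0.2, 5.8]
grip_width: 0.0391
finger_force: 52.1
t: 44.28
tool_pos: [0.5928, 0.3591, 0.1336]
orientation: [3.138, 0.002, 2.666]
wrist_force: [0.4, 0.6, -1.3]
grip_width: 0.0388
finger_force: 51.4
rel [ 0.098 -2.05   0.678] wz -0.1514
```

```bash
python3 -m handwheel '[[0.05,-1,0,0,0,-0.151],[0.05,-1,0,0,0,-0.151],[0.05,-1,0,0,0,-0.151],[0.05,-1,0,0,0,-0.151],[0.05,-1,0,0,0,-0.151]]'
python3 -c "
from h import *
go(.475,.146,.0525,180)"
```

```text
t: 44.9
tool_pos: [0.5315, 0.2553, 0.1308]
orientation: [-3.142, -0.001, 3.139]
wrist_force: [-0.8, 0.5, -0.4]
grip_width: 0.0389
finger_force: 51.4
rel [ 0.468 -0.912  0.653] wz -0.0009
```

```bash
python3 -m handwheel '[[0.47,-0.91,0,0,0,0],[0.47,-0.91,0,0,0,0],[0.47,-0.91,0,0,0,0],[0.47,-0.91,0.3,0,0,0],[0.47,-0.91,0.55,0,0,0],[0.47,-0.91,0.63,0,0,0],[0.47,-0.91,0.65,0,0,0],[0.47,-0.91,0.665,0,0,0],[0.47,-0.91,0.67,0,0,0],[0.47,-0.91,0.67,0,0,0]]'
python3 -m handwheel '[[-0.1,0,0,0,0,0],[-0.2,0,0,0,0,0],[-0.25,0,0,0,0,0],[-0.275,0,0,0,0,0],[-0.29,0,0,0,0,0],[-0.3,0,0,0,0,0],[-0.3,0,0,0,0,0]]'
```

```text
t: 46.15
tool_pos: [0.4754, 0.1456, 0.0517]
orientation: [3.141, 0.001, 3.14]
wrist_force: [-0.0, -0.5, -0.6]
grip_width: 0.0389
finger_force: 51.4
t: 47.02
tool_pos: [0.5113, 0.1455, 0.0512]
orientation: [3.141, 0.001, 3.14]
wrist_force: [-1.0, -0.2, -0.9]
grip_width: 0.0391
finger_force: 51.4
```

```bash
python3 -m handwheel '[[-0.01,0,0.003,0,0,0],[-0.015,0,0.003,0,0,0],[-0.02,0,0.003,0,0,0],[-0.026,0,0.003,0,0,0],[-0.026,0,0.003,0,0,0]]'
```

```text
t: 47.65
tool_pos: [0.5118, 0.1455, 0.051]
orientation: [-3.141, -0.004, 3.141]
wrist_force: [-9.5, 0.2, 14.2]
grip_width: 0.0389
finger_force: 53.1
```

```bash
python3 -m handwheel '[[0.01,0,0,0,0,0],[0.01,0,0,0,0,0]]'
python3 -m handwheel '[[0,0,0,0,0,0],[0,0,0,0,0,0],[0,0,0,0,0,0]]' 56
python3 -m handwheel '[[0,0,-0.3,0,0,0],[0,0,-0.8,0,0,0],[0,0,-1,0,0,0],[0,0,-1,0,0,0]]'
python3 -m handwheel '[[-0.4,-0.9,-0.8,0,0,0.25],[-0.4,-0.9,-0.8,0,0,0.5],[-0.4,-0.9,-0.8,0,0,0.5],[-0.4,-0.9,-0.8,0,0,0.5],[-0.4,-0.9,-0.8,0,0,0.5],[-0.4,-0.9,-0.8,0,0,0.5],[-0.4,-0.9,-0.8,0,0,0.5],[-0.4,-0.9,-0.8,0,0,0.5],[-0.4,-0.9,-0.8,0,0,0.5],[-0.4,-0.9,-0.8,0,0,0.5],[-0.4,-0.9,-0.8,0,0,0.5]]' 50
python3 - <<'E'
from h import *
c=get_image("wrist"); measure(c,("core_1",)); chocks(c); save(c,"w7"); P,uv=region_pts(c,np.ones((400,640),bool))
c=get_image("top"); measure(c,("core_1",)); chocks(c)
m=(P[:,2]>.0845)&(P[:,2]<.095)&(P[:,0]>.55)&(P[:,0]<.62)
for a,b in((.05,.25),(-.18,0)):
    q=P[m&(P[:,1]>a)&(P[:,1]<b)]; print("crest",len(q),q.mean(0).round(4) if len(q) else "", q.min(0),q.max(0))
go(.6755,.036,.027,90)
E
```

```text
t: 47.9
tool_pos: [0.5118, 0.1455, 0.0511]
orientation: [-3.141, -0.002, 3.141]
wrist_force: [-5.9, -0.5, 7.9]
grip_width: 0.0389
finger_force: 52.5
t: 48.28
tool_pos: [0.5132, 0.1454, 0.0508]
orientation: [3.142, 0.0, 3.14]
wrist_force: [-1.0, -0.8, -0.0]
grip_width: 0.0561
finger_force: 0.0
t: 48.78
tool_pos: [0.5144, 0.1458, 0.1729]
orientation: [3.14, 0.004, 3.14]
wrist_force: [-0.3, 0.3, 0.5]
grip_width: 0.056
finger_force: 0.0
t: 50.15
tool_pos: [0.5606, 0.0373, 0.2661]
orientation: [-3.141, 0.0, 1.571]
wrist_force: [-0.3, 0.3, 0.4]
grip_width: 0.0498
finger_force: 0.0
core_1 p0.82 n 3267 col [198. 189. 181.] rectc 583 -84 size 97 49 ang90 pca deg 88.8 down-slope deg 96 ztop 0.089 mean [ 0.582 -0.066  0.081]
core_1 p0.69 n 4650 col [204. 194. 185.] rectc 583 149 size 85 50 ang90 pca deg 90.6 down-slope deg 180 ztop 0.089 mean [0.581 0.145 0.083]
core_1 p0.63 n 3258 col [248. 157. 194.] rectc 346 22 size 76 49 ang23 pca deg -156.7 down-slope deg 23 ztop 0.050 mean [0.353 0.025 0.041]
chock p0.73 centre 0.5239 0.1461 size 43 66 toe dir -0.1 profile back->toe [71, 72, 72, 71, 71, 
[... 155 characters left out ...]
ean [0.585 0.166 0.085]
core_1 p0.61 n 285 col [164. 156. 148.] rectc 582 -58 size 52 98 ang9 pca deg 102.1 down-slope deg -49 ztop 0.091 mean [ 0.583 -0.074  0.101]
chock p0.70 centre 0.6085 -0.2796 size 41 80 toe dir -13.7 profile back->toe [31, 32, 32, 32, 31, 22, 15, 6] block centre [ 0.591  -0.2754]
chock p0.64 centre 0.5271 -0.0742 size 43 68 toe dir -0.7 profile back->toe [71, 72, 73, 72, 71, 65, 57, 51] block centre [ 0.5091 -0.074 ]
crest 2587 [0.5825 0.1444 0.087 ] [0.56703705 0.10710122 0.08450158] [0.59797814 0.18089639 0.09051673]
crest 1600 [ 0.5822 -0.072   0.0871] [ 0.56703428 -0.112103    0.08450272] [ 0.59766659 -0.03554841  0.09007071]
rel [-0.01   0.955  1.999] wz -0.0003
```

View pics/w7.png

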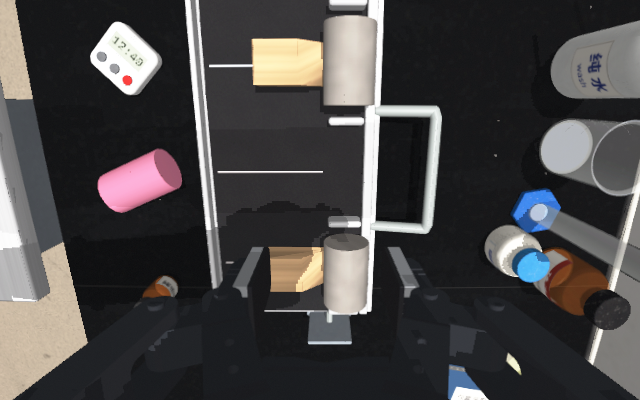

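Both cores measure on the bay line (crests at x 0.582, y 0.144 and -0.073), each with its chock toe-in at pixels (285,63) and (297,270). Now I grip the handle and lift slowly.

```bash
python3 -m handwheel '[[-0.01,0.5,0,0,0,0],[-0.01,0.955,0,0,0,0],[-0.01,0.955,0.5,0,0,0],[-0.01,0.955,1,0,0,0],[-0.01,0.955,1,0,0,0]]' 50 60
python3 -m handwheel '[[0,0,0.4,0,0,0],[0,0,0.7,0,0,0],[0,0,0.9,0,0,0],[0,0,0.985,0,0,0],[0,0,0.985,0,0,0]]'
python3 -m handwheel '[[0,0,0,0,0,0],[0,0,0,0,0,0],[0,0,0,0,0,0],[0,0,0,0,0,0],[0,0,0,0,0,0],[0,0,0,0,0,0]]' 5 60
```

```text
t: 51.08
tool_pos: [0.6721, 0.0362, 0.1423]
orientation: [-3.132, 0.001, 1.57]
wrist_force: [-0.4, -0.5, 0.6]
grip_width: 0.0499
finger_force: 0.0
t: 51.7
tool_pos: [0.6765, 0.0361, 0.0302]
orientation: [3.14, -0.0, 1.57]
wrist_force: [0.2, 0.1, 1.4]
grip_width: 0.0499
finger_force: 0.0
t: 52.45
tool_pos: [0.6752, 0.0361, 0.0298]
orientation: [-3.141, -0.0, 1.57]
wrist_force: [-3.5, 0.9, 7.4]
grip_width: 0.0096
finger_force: 58.5
```

```bash
python3 -m handwheel '[[0,-0.002,-0.017,0,0,0],[0,-0.0035,-0.035,0,0,0],[0,-0.005,-0.052,0,0,0],[0,-0.0075,-0.07,0,0,0],[0,-0.01,-0.087,0,0,0],[0,-0.0125,-0.104,0,0,0],[0,-0.015,-0.122,0,0,0],[0,-0.0175,-0.139,0,0,0],[0,-0.02,-0.156,0,0,0],[0,-0.023,-0.173,0,0,0],[0,-0.026,-0.19,0,0,0],[0,-0.03,-0.208,0,0,0]]'
python3 -m handwheel '[[0,-0.003,-0.017,0,0,0],[0,-0.0075,-0.034,0,0,0],[0,-0.011,-0.051,0,0,0],[0,-0.015,-0.068,0,0,0],[0,-0.019,-0.085,0,0,0],[0,-0.023,-0.102,0,0,0],[0,-0.027,-0.119,0,0,0],[0,-0.032,-0.136,0,0,0],[0,-0.037,-0.153,0,0,0],[0,-0.042,-0.17,0,0,0],[0,-0.047,-0.187,0,0,0],[0,-0.052,-0.204,0,0,0]]'
python3 -m handwheel '[[0,0,-0.01,0,0,0],[0,0,-0.015,0,0,0],[0,0,-0.02,0,0,0],[0,0,-0.02,0,0,0]]'
```

```text
t: 53.95
tool_pos: [0.6719, 0.036, 0.0538]
orientation: [3.141, -0.0, 1.57]
wrist_force: [3.3, 0.7, -9.1]
grip_width: 0.01
finger_force: 58.3
t: 55.45
tool_pos: [0.6661, 0.0361, 0.0785]
orientation: [3.14, -0.0, 1.57]
wrist_force: [5.8, 1.4, -10.0]
grip_width: 0.0096
finger_force: 58.3
t: 55.95
tool_pos: [0.6655, 0.0361, 0.0804]
orientation: [-3.141, -0.0, 1.57]
wrist_force: [4.0, 1.2, -9.0]
grip_width: 0.0099
finger_force: 58.4
```

```bash
python3 -m handwheel '[[0,-0.002,-0.008,0,0,0],[0,-0.004,-0.015,0,0,0],[0,-0.005,-0.022,0,0,0],[0,-0.005,-0.022,0,0,0],[0,-0.005,-0.022,0,0,0]]'
python3 - <<'E'
from h import *
c=get_image("top"); measure(c,("core_1",))
P,uv=region_pts(c,np.ones((400,640),bool))
B=P[(abs(P[:,0]-.52)<.04)&(abs(P[:,1]-.037)<.04)]; k=np.polyfit(B[:,0],B[:,2],1); print("tilt",np.arctan(k[0]))
E
```

```text
t: 56.58
tool_pos: [0.665, 0.0361, 0.082]
orientation: [-3.141, 0.0, 1.57]
wrist_force: [9.3, 1.5, -20.5]
grip_width: 0.0093
finger_force: 58.6
core_1 p0.72 n 148 col [209. 135. 157.] rectc 371 7 size 37 123 ang88 pca deg -177.9 down-slope deg -142 ztop 0.052 mean [0.339 0.01  0.068]
core_1 p0.71 n 201 col [165. 158. 148.] rectc 570 160 size 41 45 ang90 pca deg 150.5 down-slope deg 163 ztop 0.122 mean [0.57  0.162 0.115]
core_1 p0.56 n 448 col [117. 111. 104.] rectc 574 -75 size 81 53 ang90 pca deg 90.4 down-slope deg 6 ztop 0.121 mean [ 0.572 -0.072  0.112]
core_1 p0.50 n 2845 col [61. 58. 57.] rectc 544 36 size 424 244 ang90 pca deg 86.3 down-slope deg -179 ztop 0.087 mean [0.515 0.001 0.059]
tilt -0.6916236580206833
```

```bash
python3 -m handwheel '[[0,0,0.01,0,0,0],[0,0,0.01,0,0,0]]'
python3 -m handwheel '[[0,0,0,0,0,0],[0,0,0,0,0,0],[0,0,0,0,0,0]]' 50
python3 -m handwheel '[[0,0,-0.2,0,0,0],[0,0,-0.6,0,0,0],[0,0,-1,0,0,0],[0,0,-1,0,0,0]]'
python3 -m handwheel '[[0,-0.8,-0.7,0,0,0],[0,-0.8,-0.7,0,0,0],[0,-0.8,-0.7,0,0,0],[0,-0.8,-0.7,0,0,0]]'
python3 - <<'E'
from h import *
c=get_image("wrist"); save(c,"w8")
P,uv=region_pts(c,np.ones((400,640),bool))
def tilt(y,a,b):
    B=P[(P[:,0]>a)&(P[:,0]<b)&(abs(P[:,1]-y)<.035)&(P[:,2]<.1)&(P[:,2]>.03)]; return np.arctan(np.polyfit(B[:,0],B[:,2],1)[0])
t=tilt(.036,.47,.54); print("tilt",t)
a=.21; ex=np.array([np.cos(a),0,np.sin(a)]); ez=np.array([-np.sin(a),0,np.cos(a)]); H=np.array([.435,.036,.024])
L=np.c_[(P-H)@ex,P[:,1]-.036,(P-H)@ez]   # board frame; bay at .148, ±.110, .040
for y in (.11,-.11):
    m=(abs(L[:,1]-y)<.045)&(L[:,0]>.11)&(L[:,0]<.19)&(L[:,2]>.052)&(L[:,2]<.07)
    q=L[m]; A=np.c_[q[:,0]*2,q[:,2]*2,np.ones(len(q))]; s=np.linalg.lstsq(A,(q[:,0]**2+q[:,2]**2),rcond=None)[0]
    print("core centre",s[:2],"r",np.sqrt(s[2]+s[0]**2+s[1]**2),"y",q[:,1].min(),q[:,1].max(),len(q))
    m=(abs(L[:,1]-y)<.035)&(L[:,0]>.04)&(L[:,0]<.12)&(L[:,2]>.025)&(L[:,2]<.055); q=L[m]
    print("chock back x",np.percentile(q[:,0],1),"block top z",np.median(q[q[:,0]<.095,2]),"y",q[:,1].min(),q[:,1].max())
E
```

```text
t: 56.92
tool_pos: [0.6651, 0.0361, 0.0817]
orientation: [3.141, 0.0, 1.57]
wrist_force: [6.4, 0.9, -12.7]
grip_width: 0.0098
finger_force: 59.4
t: 57.3
tool_pos: [0.665, 0.0358, 0.0824]
orientation: [3.141, -0.0, 1.569]
wrist_force: [-0.5, 0.1, 0.1]
grip_width: 0.0499
finger_force: 0.0
t: 57.8
tool_pos: [0.6673, 0.0356, 0.2067]
orientation: [3.134, -0.001, 1.569]
wrist_force: [0.5, -0.4, -0.7]
grip_width: 0.0499
finger_force: 0.0
t: 58.3
tool_pos: [0.5689, 0.0364, 0.2856]
orientation: [3.141, -0.001, 1.57]
wrist_force: [0.0, -0.4, -0.1]
grip_width: 0.05
finger_force: 0.0
tilt 0.2108833403454916
core centre [0.14731189 0.04044861] r 0.024317309073185283 y 0.0711938534690098 0.14531236147928897 4350
chock back x 0.058029360746302376 block top z 0.04774017062887686 y 0.08877643520609954 0.12943853579749776
core centre [0.14769846 0.04269546] r 0.022285419848197496 y -0.1472914182790477 -0.07165318796167836 2709
chock back x 0.08083419244135953 block top z 0.047662035681710686 y -0.13321665368373267 -0.09034804922854228
```

View pics/w8.png

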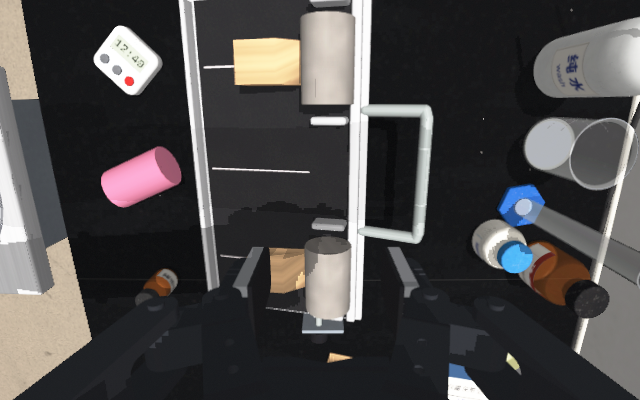

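The board is up at its stop (tilt 0.211). Core 1 (327,58) and core 2 (327,277) are within 2 mm of their bay points, with their chocks at (268,62) and (288,270). The bottle, timer and jar look untouched.

```bash
python3 -c "
from station import hand_in; print(hand_in())"
```

```text
the job is handed in; nothing more can be done
None
```

The job is handed in: both grey cores present are chocked in the left and right bays, the board is up at its stop (measured 0.211 rad), and the bottle, timer and jar look undisturbed; the hand-in returned no verdict.

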